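# Release the jam jar from its ratchet clamp

### The arm

A 6-joint arm with a two-finger parallel gripper is mounted at the origin on a cart in front of the work surface, level with it; the furniture and walls round the work are solid. World frame = base frame: x ahead of the robot, y to its left, z up, the work surface at z = 0. Lengths are in m, angles in rad, forces in N, time in s.
With the tool pointing down it reaches from about 0.325 to 0.9 m from the base axis. Payload 6.1 kg.
Tool frame: the origin (TCP) lies between the finger pads; the fingertips stand 14 mm ahead of it and the grasp point (between the pads) lies 5 mm behind it; z points along the fingers, y is the line along which they close (so a half turn about z gives the same grasp; the last joint's range is limited). The gripper opens to 87 mm and grips with 3 to 60 N. Pads are 19 mm wide; open, the fingers measure 117 mm over their backs; the gripper's body (75 mm by 190 mm) begins 51 mm behind the grasp point.
Start: joints at [1.061, 0.22, 1.526, -0, 1.395, -0.126], TCP at [0.234, 0.58, 0.237] pointing down, gripper open.
Joint ranges: [-2.98, 2.98], [-0.91, 2.08], [0.09, 2.57], [-1.24, 4.39], [0.2, 2.65], [-2.68, 2.68]. Speed limits (rad/s): [2.57, 2.57, 3.01, 3.14, 3.14, 3.14].

### API

Orientations are given as a rotation vector (axis times angle).
In Python, from rig import bot gives the robot as it stands. The module is installed in compiled form; this text tells all that it offers.
- The arm moves only by the tool carry_out, never from a script. Its argument "commands" is a list that holds one entry, the list of rows, each a list of 7 numbers: the shift along the world's x, y, z in cm, then the turn, a rotation vector about the world's x, y, z in degrees, then the gripper command: -1 is fully open, 1 is shut, values between are in proportion. A call has 1 to 8 rows; each row shifts and turns the commanded pose from where the row before left it; what a row does not reach is not made up. A row lasts 1/10 s, in which the tool goes at most 50 mm and 8.59 degrees, less where a joint would pass 70% of its speed; a pose out of reach is approached as far as the arm can. A call is refused whole if a number of a shift passes 5 or a number of a turn 8.59, either way. A call with a gripper value outside its range is refused whole. The fingers move at their own pace and stop on an object; the grip force is fixed at half the most. Time passes only in rows, so rows that do not move let the fingers close. It gives the time, the measured TCP pose, the force, the opening and the grip force at its end, in the units of the state.
- bot.get_obs(): the state, without advancing time (a new reading comes with each control period).
- bot.capture(name): name is "scene" or "side" or "wrist"; returns a dict with "img" (480x640x3 uint8, blue, green, red), "z_map" (480x640 float32, m along the optical axis (not along the pixel's ray), 0 where there is no reading), "fovy" (degrees; the focal length in pixels is half the picture's height over the tangent of half this angle, whatever the lens; pixels are square), "cx", "cy" (the principal point, pixels), "xyz" and "orientation" of the camera in the world; the wrist camera has in their place "tool_from_camera" (4x4, takes a point from camera to tool coordinates, whose origin is the TCP and whose axes are the flange's). Camera axes: x right, y down, z forward; pixel columns grow to the right and rows downward; lengths in m; the calibration is good to about 2 mm. A picture is of the moment at which its call begins: read the wrist's pose just before it.
- bot.finish_job(): hands the job in; it is judged then, once.
The state is a dict: "t": time; "qpos": joint angles; "dq": joint speeds; "joint_torque": joint torques, N m; "tcp_pos": TCP position; "orientation": TCP orientation; "contact_force": force on the tool from outside, world axes, zero at the start; "torque": the same for the moment, N m; "grip_width": finger opening in m; "grip_force": force on a finger pad.
Only numpy, scipy, OpenCV 4.12 (cv2) and the standard library are available. Lean on these libraries where they do the work, as an engineer would, in place of code of your own. Each camera call takes 0.05 s, during which the arm holds its last target. There are 200 camera calls.

### The job

Two ratchet clamps on the worktop each hold a jar. Open the one that holds the jam jar (the taller jar with the white lid): tip its pawl back by the thumb lever until it stays up by itself, clear of the teeth, then draw that clamp's toothed bar straight back by its wooden handle until the jaw is at least 4 cm away from the jar, and let go. Leave the jam jar standing where it is, and leave the other clamp's bar alone.

Things in the scene. Friction and masses are not known exactly. Their poses are not given: they have to be found in the camera images.
- jam_bar: Loose toothed steel bar in the guide of the jam jar's clamp. Origin: axis of its upright wooden handle (20 mm thick, grip 20 to 64 mm above origin), 10 mm above worktop. x runs along the bar to the jar, z up; withdraw along -x (a few N). Jaw at x 170 to 182 mm, 56 mm wide, top 48 mm above origin, almost touches the jar; it stops on the guide after 50 mm. Bar is blocked while the pawl is down.
- jam_pawl (a joint): Dark steel pawl, rad: 0 toe in the teeth, 1.2 tipped back. Fixed level hinge across the bar, at the start at x 80, z 28 mm in jam_bar's frame. Toe arm reaches 48 mm towards the jar. Thumb lever, 8 mm thick, upright to 47 mm above the hinge (top 22 mm is 24 mm wide): push its top towards the handle (bar -x, under 1 N). Falls shut below about 0.7, beyond stays at 1.2, lever end 46 mm from hinge.
- jam_jar: Glass jam jar with a white lid, loose, 69 mm in diameter, 99 mm high, standing on the clamp's wooden base (80 mm wide, 10 mm high) between the bar's jaw and a fixed jaw. Origin: centre of its underside, z up; at the start at x 218, y 0, z 0 mm in jam_bar's frame.
- honey_bar: The same bar of the second, equal clamp, which holds the lower jar (84 mm high, green lid). Not to be moved. Origin and axes as jam_bar.
Not all that is in view belongs to the job. What is shaped like the jam_jar but blue or pink is not meant.

How it is judged:
By the outcome, as a careful person would: the job done as asked, in the order asked, and still so for the second after the job is handed in, with the robot touching nothing.
It also fails if it takes over 38 s, if anything falls off the work surface, if the arm or the gripper's body presses on something with over 40 N, if the wrist force passes 120 N, or if a joint passes its speed limit or range.

## Working session

There is one attempt and no reset: what is moved stays moved. The work goes in short steps, Python scripts to look and compute and a tool call to move; the robot and the scene stay as the last step left them, time stands still between calls to the robot, and variables do not carry over. Pictures are saved under pics/ and viewed, at most 10 in all, crops included, and the job is handed in when it is done.

Besides the shell and the picture viewer there is one more tool, called after "Call:" in YAML: its name, and indented under it one key for each argument. carry_out: Moves the arm, as the interface text tells. Its arguments: {"type":"object","properties":{"commands":{"type":"array"}},"required":["commands"]}

```bash
mkdir -p pics
cat > h.py <<'E'
import numpy as np, cv2
from rig import bot
from scipy.spatial.transform import Rotation as R
def cap(n):
    o=bot.get_obs(); c=bot.capture(n)
    f=240/np.tan(np.radians(c["fovy"])/2)
    if n=="wrist":
        T=np.eye(4);T[:3,:3]=R.from_rotvec(o["orientation"]).as_matrix();T[:3,3]=o["tcp_pos"]
        T=T@np.array(c["tool_from_camera"])
    else:
        T=np.eye(4);q=np.array(c["orientation"])
        T[:3,:3]=q if q.shape==(3,3) else R.from_rotvec(q).as_matrix();T[:3,3]=c["xyz"]
    z=c["z_map"];v,u=np.mgrid[:480,:640]
    P=np.stack([(u-c["cx"])/f*z,(v-c["cy"])/f*z,z],-1)@T[:3,:3].T+T[:3,3]
    P[z==0]=np.nan
    return c["img"],P,T
E
python3 - <<'E'
from h import *
for n in ("scene","side"):
    i,P,T=cap(n); cv2.imwrite(f"pics/{n}1.png",i); np.save(n+".npy",P); print(n,T.round(3).tolist())
print(bot.get_obs())
E
```

```text
scene [[0.879, -0.369, 0.301, 0.242], [-0.476, -0.662, 0.579, -0.729], [-0.015, -0.652, -0.758, 0.718], [0.0, 0.0, 0.0, 1.0]]
side [[-0.924, -0.148, 0.353, 0.219], [-0.382, 0.402, -0.832, 0.472], [-0.019, -0.904, -0.427, 0.424], [0.0, 0.0, 0.0, 1.0]]
{'t': 0.1, 'qpos': array([ 1.06092239e+00,  2.21169759e-01,  1.52749008e+00, -1.29430581e-06,
        1.39470383e+00, -1.26085800e-01]), 'dq': array([-0.00053045, -0.00227524, -0.00372395,  0.00087728,  0.00045159,
       -0.00094295]), 'joint_torque': array([ 5.07445056e-04, -4.95946670e+01, -3.88518512e+01,  7.00278534e-02,
        5.15974173e-02, -3.43754073e-05]), 'tcp_pos': array([0.23375522, 0.57906481, 0.2355362 ]), 'orientation': array([-5.99054021e-01, -3.08338460e+00,  2.64260384e-03]), 'contact_force': array([-0.46164284, -1.4053588 , -0.28319416]), 'torque': array([0.00751825, 0.03657433, 0.04064502]), 'grip_force': 0.0, 'grip_width': 0.0871066613326489}
```

View pics/scene1.png

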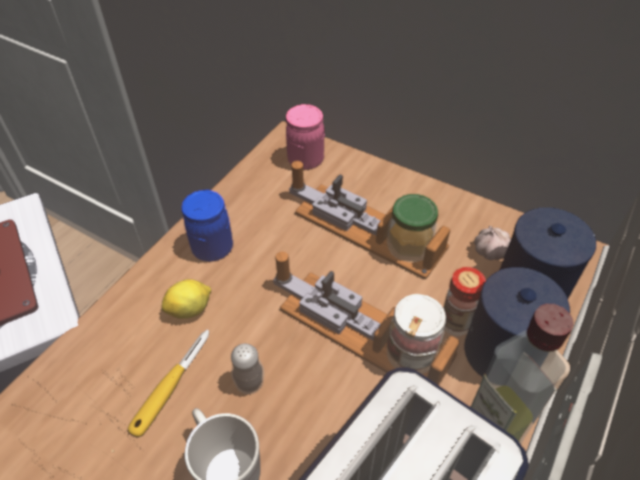

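View pics/side1.png

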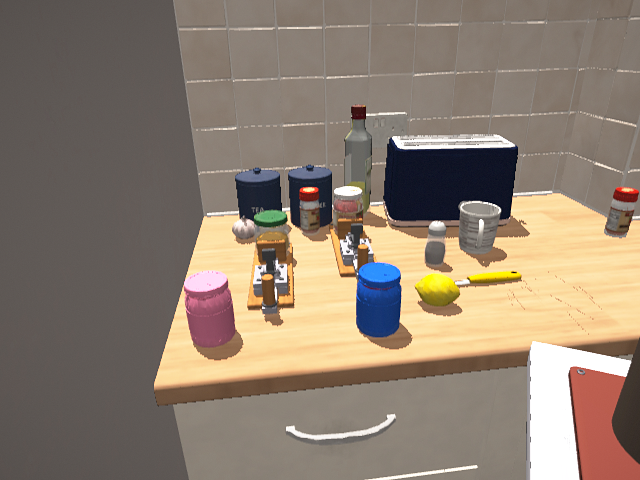

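The jam clamp is the nearer one in the scene view: handle top at about (283,257), pawl lever (327,282), white lid (420,315). In the side view its handle is at (362,255) and its lid at (348,193). The honey clamp, with the green lid, lies beside it.

Run:
```python
from h import *
for n,pts in (("scene",dict(lid=(420,312),handle=(282,257),handlemid=(284,270),lever=(327,280),glid=(415,211),ghandle=(297,168),glever=(337,184),table=(250,310),toaster=(400,440),shaker=(245,355),base=(300,310))),("side",dict(lid=(348,193),handle=(363,258),lever=(356,231),glid=(270,217),ghandle=(268,285),table=(320,280)))):
    P=np.load(n+".npy")
    for k,(u,v) in pts.items(): print(n,k,np.nanmedian(P[v-2:v+3,u-2:u+3].reshape(-1,3),0).round(3))
# brown/orange mask cylinders from depth: handle pts & white lid
P=np.load("scene.npy")
sub=P[240:290,265:300].reshape(-1,3); s=sub[(sub[:,2]>.035)]; print("handle",np.nanmedian(s,0),np.nanmax(s[:,2]),len(s))
sub=P[290:350,380:450].reshape(-1,3); s=sub[(sub[:,2]>.10)&(sub[:,2]<.125)]; print("lid",(np.nanmax(s,0)+np.nanmin(s,0))/2,np.nanmax(s,0)-np.nanmin(s,0))
sub=P[190:235,385:445].reshape(-1,3); s=sub[(sub[:,2]>.088)&(sub[:,2]<.11)]; print("glid",(np.nanmax(s,0)+np.nanmin(s,0))/2,np.nanmax(s,0)-np.nanmin(s,0))
```

```text
scene lid [ 0.542 -0.434  0.107]
scene handle [ 0.442 -0.245  0.073]
scene handlemid [ 0.44  -0.252  0.051]
scene lever [ 0.474 -0.319  0.083]
scene glid [ 0.647 -0.277  0.092]
scene ghandle [ 0.547 -0.087  0.071]
scene glever [ 0.582 -0.158  0.078]
scene table [ 0.378 -0.256 -0.002]
scene toaster [ 0.437 -0.55   0.081]
scene shaker [ 0.329 -0.373  0.087]
scene base [ 0.439 -0.302  0.01 ]
side lid [ 0.534 -0.423  0.107]
side handle [ 0.438 -0.232  0.053]
side lever [ 0.476 -0.307  0.071]
side glid [ 0.646 -0.267  0.093]
side ghandle [ 0.545 -0.07   0.063]
side table [ 0.518 -0.218 -0.001]
handle [ 0.43983353 -0.24915681  0.06231271] 0.07461714828264765 313
lid [ 0.53914303 -0.4376862   0.10558225] [0.06501926 0.0640581  0.01090971]
glid [ 0.64842892 -0.27579428  0.09174621] [0.06827862 0.06857879 0.00744974]
```

Call:
carry_out:
  commands:
    - [[1.3,-4.5,0,0,0,-8.2,-1],[1.3,-4.5,0,0,0,-8.2,-1],[1.3,-4.5,0,0,0,-8.2,-1],[1.3,-4.5,0,0,0,-8.2,-1],[1.3,-4.5,0,0,0,-8.1,-1],[1.3,-4.5,0,0,0,0,-1],[1.3,-4.5,0,0,0,0,-1],[1.3,-4.5,0,0,0,0,-1]]

```text
t: 0.9
tcp_pos: [0.3379, 0.2178, 0.2363]
orientation: [1.638, 2.681, -0.0]
contact_force: [0.6, 0.2, -0.1]
grip_width: 0.0873
grip_force: 0.0
```

Call:
carry_out:
  commands:
    - [[1.3,-4.5,0,0,0,0,-1],[1.3,-4.5,0,0,0,0,-1],[1.3,-4.5,0,0,0,0,-1],[1.3,-4.5,0,0,0,0,-1],[1.3,-4.5,0,0,0,0,-1],[1.3,-4.5,0,0,0,0,-1],[1.3,-4.5,0,0,0,0,-1],[1.3,-4.5,0,0,0,0,-1]]

```text
t: 1.7
tcp_pos: [0.442, -0.1425, 0.2363]
orientation: [-1.64, -2.68, -0.0]
contact_force: [0.4, -0.2, 0.3]
grip_width: 0.0872
grip_force: 0.0
```

Call:
carry_out:
  commands:
    - [[0.6,-4,0,0,0,0,1],[0.6,-4,0,0,0,0,1],[0.6,-3,0,0,0,0,1],[0,0,0,0,0,0,1],[0,0,0,0,0,0,1]]

```text
t: 2.2
tcp_pos: [0.4595, -0.2505, 0.2358]
orientation: [-1.64, -2.677, -0.001]
contact_force: [0.4, 0.2, 0.0]
grip_width: 0.0552
grip_force: 0.0
```

Run:
```python
from h import *
i,P,T=cap("wrist"); cv2.imwrite("pics/w1.png",i); np.save("w1.npy",P); print(T.round(3).tolist(), bot.get_obs()["tcp_pos"])
```

```text
[[0.891, 0.441, 0.109, 0.429], [0.454, -0.865, -0.216, -0.191], [-0.001, 0.242, -0.97, 0.383], [0.0, 0.0, 0.0, 1.0]] [ 0.45959135 -0.24975503  0.23591489]
```

View pics/w1.png

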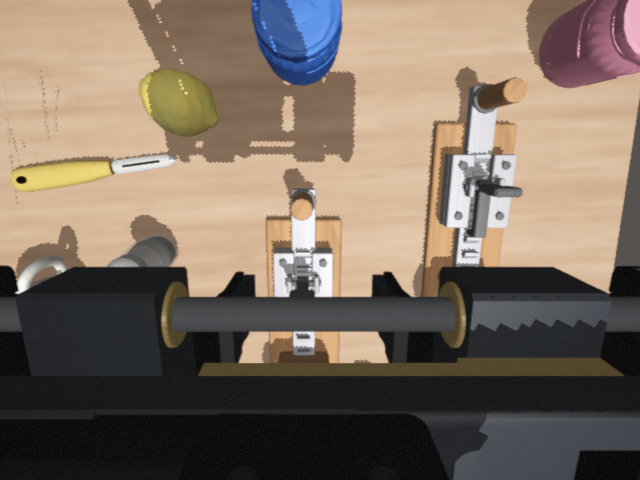

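The wrist view shows the jam handle top at (302,205), with the bar running straight down the picture at u≈303. The tool is therefore square to the bar, and the lever sits at about (303,285).

Run:
```python
from h import *
P=np.load("w1.npy"); i=cv2.imread("pics/w1.png")
hs=P[190:225,285:320].reshape(-1,3); s=hs[(hs[:,2]>.068)&(hs[:,2]<.08)]
h=(np.nanmax(s,0)+np.nanmin(s,0))/2; print("handle top",h,np.nanmedian(s,0),np.ptp(s,0),len(s))
L=P[255:300,280:325].reshape(-1,3); s=L[(L[:,2]>.062)&(L[:,2]<.09)]; print("lever",np.nanmedian(s,0),np.ptp(s,0) if len(s) else 0,len(s))
# base side edges: rows, z about .01 orange
hsv=cv2.cvtColor(i,cv2.COLOR_BGR2HSV)
for v in (235,245): 
    r=[u for u in range(255,355) if abs(P[v,u,2]-.010)<.004]; print(v,r[0],r[-1],((P[v,r[0]]+P[v,r[-1]])/2).round(4),np.linalg.norm(P[v,r[0]]-P[v,r[-1]]))
h=h[:2]; d=np.array([.540,-.4365])-h; print(np.linalg.norm(d),np.degrees(np.arctan2(d[1],d[0])))
```

```text
handle top [ 0.44245859 -0.23970239  0.07163917] [ 0.44231706 -0.23903035  0.07292993] [0.01926084 0.01950537 0.00659547] 403
lever [ 0.47701187 -0.30733108  0.07385816] [0.02175209 0.01231229 0.01972966] 194
235 266 341 [ 0.4593 -0.2732  0.0078] 0.07910970272399169
245 267 341 [ 0.4647 -0.2828  0.0076] 0.07861369822247587
0.21964431806248888 -63.63499348212749
```

Call:
carry_out:
  commands:
    - [[1.6,-4.3,0,0,0,0,1],[1.5,-4.3,0,0,0,0,1],[0,0,-4,0,0,0,1],[0,0,-4,0,0,0,1],[0,0,-4,0,0,0,1],[0,0,-2,0,0,0,1],[0,0,0,0,0,0,1],[0,0,0,0,0,0,1]]

```text
t: 3.05
tcp_pos: [0.4914, -0.3355, 0.0972]
orientation: [-1.637, -2.681, -0.0]
contact_force: [0.1, 0.1, 0.2]
grip_width: 0.0004
grip_force: 0.0
```

Run:
```python
from h import *
i,P,T=cap("scene"); cv2.imwrite("pics/s2.png",cv2.resize(i[200:400,220:480],None,fx=3,fy=3)); o=bot.get_obs();print(o["tcp_pos"],o["grip_width"])
```

```text
[ 0.49213063 -0.33636964  0.09839278] 0.0005147218757001231
```

View pics/s2.png

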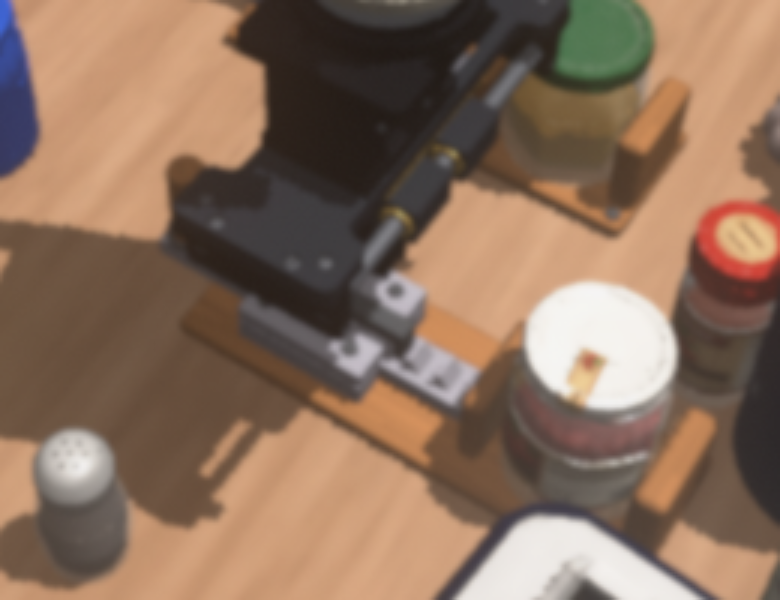

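Call:
carry_out:
  commands:
    - [[0,0,-1.7,0,0,0,1],[0,0,0,0,0,0,1],[-0.36,0.71,0,0,0,0,1],[-0.36,0.71,0,0,0,0,1],[-0.36,0.71,0,0,0,0,1]]

```text
t: 3.6
tcp_pos: [0.4805, -0.3149, 0.0807]
orientation: [1.638, 2.679, -0.0]
contact_force: [0.6, -0.8, 0.5]
grip_width: 0.0001
grip_force: 0.2
```

Call:
carry_out:
  commands:
    - [[-0.36,0.71,0,0,0,0,1],[-0.36,0.71,0,0,0,0,1],[-0.36,0.71,0,0,0,0,1],[0,0,0,0,0,0,1],[0,0,0,0,0,0,1]]

```text
t: 4.1
tcp_pos: [0.4694, -0.2937, 0.0796]
orientation: [1.639, 2.68, -0.0]
contact_force: [0.6, 0.0, -0.7]
grip_width: 0.0005
grip_force: 0.0
```

Call:
carry_out:
  commands:
    - [[0,0,2,0,0,0,1],[0,0,4,0,0,0,-1],[0,0,4,0,0,0,-1],[0,0,2,0,0,0,-1],[-1.3,2.7,0,0,0,0,-1],[-1.4,2.7,0,0,0,0,-1],[0,0,0,0,0,0,-1],[0,0,0,0,0,0,-1]]

```text
t: 4.9
tcp_pos: [0.4427, -0.2401, 0.1999]
orientation: [1.638, 2.68, -0.001]
contact_force: [-0.6, 0.0, -1.1]
grip_width: 0.0489
grip_force: 0.0
```

Run:
```python
from h import *
i,P,T=cap("scene"); j,Q,T=cap("wrist"); np.save("s3.npy",P)
cv2.imwrite("pics/s3.png",np.hstack([cv2.resize(i[200:400,220:440],None,fx=2,fy=2),cv2.resize(j,(360,400))])); print(bot.get_obs()["tcp_pos"])
```

```text
[ 0.44296072 -0.24074618  0.19982508]
```

View pics/s3.png

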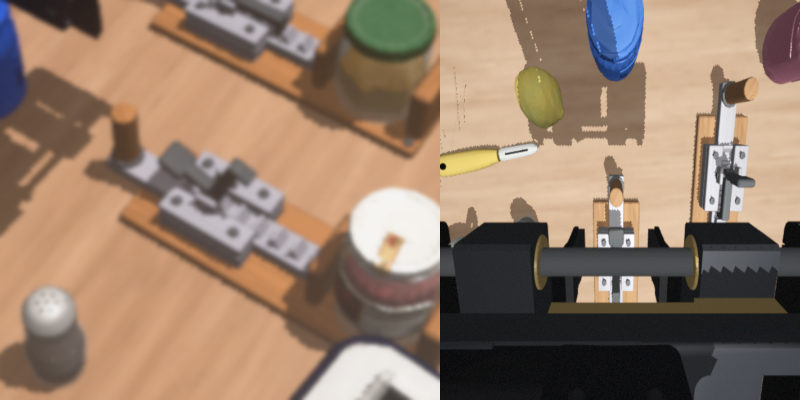

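The pawl now stays tipped back: the lever lies towards the handle and the toe stands clear of the teeth. I'll check the clearance to the blue jar behind the handle.

Run:
```python
from h import *
i=cv2.imread("pics/scene1.png");P=np.load("scene.npy")
m=(i[...,0]>100)&(i[...,2]<70)&(i[...,1]<100); m[:, :170]=0; m[:,250:]=0; m[:180]=0;m[270:]=0
p=P[m]; d=np.array([.45,-.893]); n=np.array([.893,.45]); q=p[:,:2]-[.442,-.240]
for f in (lambda a:np.nanpercentile(a,[2,98]),): print(f(q@d),f(q@n),f(p[:,2]),m.sum())
```

```text
[-0.54504615 -0.10843391] [-0.03458841  0.30216597] [-0.3524638   0.09884246] 961
```

Call:
carry_out:
  commands:
    - [[-0.1,0,-4,0,0,0,-1],[0,0,-4,0,0,0,-1],[0,0,-2,0,0,0,-1],[0,0,0,0,0,0,-1]]

```text
t: 5.4
tcp_pos: [0.4393, -0.239, 0.0958]
orientation: [-1.636, -2.674, -0.001]
contact_force: [-0.2, 0.3, 1.0]
grip_width: 0.0845
grip_force: 0.0
```

Call:
carry_out:
  commands:
    - [[0.1,0,-3,0,0,0,-1],[0,0,-1.8,0,0,0,-1],[0,0,0,0,0,0,1],[0,0,0,0,0,0,1],[0,0,0,0,0,0,1],[0,0,0,0,0,0,1],[0,0,0,0,0,0,1],[0,0,0,0,0,0,1]]

```text
t: 6.2
tcp_pos: [0.4428, -0.2401, 0.0522]
orientation: [1.638, 2.679, -0.0]
contact_force: [0.4, -0.3, 0.1]
grip_width: 0.0468
grip_force: 0.0
```

Call:
carry_out:
  commands:
    - [[0,0,0,0,0,0,1],[0,0,0,0,0,0,1],[0,0,0,0,0,0,1],[0,0,0,0,0,0,1],[0,0,0,0,0,0,1]]

```text
t: 6.7
tcp_pos: [0.4424, -0.2398, 0.0515]
orientation: [-1.639, -2.68, -0.0]
contact_force: [-0.1, 0.4, 0.2]
grip_width: 0.0189
grip_force: 30.0
```

Call:
carry_out:
  commands:
    - [[-0.3,0.6,0,0,0,0,1],[-0.3,0.6,0,0,0,0,1],[-0.3,0.6,0,0,0,0,1],[-0.3,0.6,0,0,0,0,1],[-0.3,0.6,0,0,0,0,1],[-0.3,0.6,0,0,0,0,1],[-0.3,0.6,0,0,0,0,1],[0,0,0,0,0,0,1]]

```text
t: 7.5
tcp_pos: [0.4207, -0.1966, 0.0514]
orientation: [-1.638, -2.679, -0.001]
contact_force: [-1.7, 2.2, 2.8]
grip_width: 0.0189
grip_force: 30.0
```

Run:
```python
from h import *
i,P,T=cap("scene"); o=bot.get_obs()
cv2.imwrite("pics/s4.png",cv2.resize(i[160:400,200:480],None,fx=2.5,fy=2.5)); print(o["tcp_pos"],o["contact_force"],o["grip_width"],o["grip_force"])
```

```text
[ 0.42102001 -0.19706593  0.05151445] [-0.75396537  0.91416809 -0.96945059] 0.019144456911074515 30.00001610200192
```

View pics/s4.png

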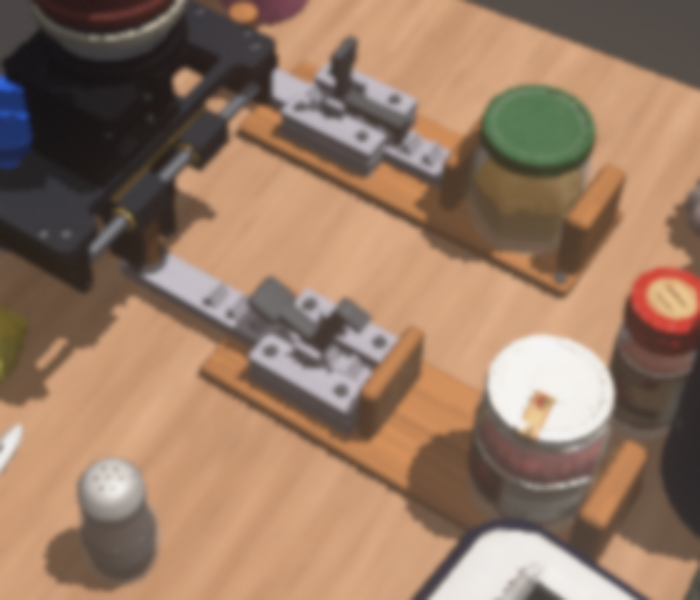

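The jaw is drawn back about 48 mm, near the guide, and the jar still stands in place. Now I'll release the handle and lift off.

Call:
carry_out:
  commands:
    - [[0,0,0,0,0,0,-1],[0,0,0,0,0,0,-1],[0,0,0,0,0,0,-1],[0,0,0,0,0,0,-1],[0,0,0,0,0,0,-1],[0,0,2,0,0,0,-1],[0,0,4,0,0,0,-1],[0,0,5,0,0,0,-1]]

```text
t: 8.35
tcp_pos: [0.4198, -0.1968, 0.1607]
orientation: [-1.637, -2.676, -0.0]
contact_force: [0.9, -0.4, 0.4]
grip_width: 0.0748
grip_force: 0.0
```

Call:
carry_out:
  commands:
    - [[0,0,5,0,0,0,-1],[0,4,3,0,0,0,-1],[0,4,0,0,0,0,-1],[0,4,0,0,0,0,-1],[0,0,0,0,0,0,-1],[0,0,0,0,0,0,-1]]

```text
t: 8.95
tcp_pos: [0.4215, -0.0774, 0.2417]
orientation: [1.635, 2.682, -0.001]
contact_force: [-0.5, -0.4, 0.5]
grip_width: 0.087
grip_force: 0.0
```

Run:
```python
from h import *
i,P,T=cap("scene"); o=bot.get_obs()
cv2.imwrite("pics/s5.png",cv2.resize(i[140:400,180:480],None,fx=2.3,fy=2.3)); print(o["tcp_pos"],o["grip_width"])
for k,a,lo,hi in (("lid",P[290:350,380:450],.10,.125),("handle",P[225:285,240:290],.035,.08),("glid",P[190:235,385:445],.088,.11)):
    s=a.reshape(-1,3); s=s[(s[:,2]>lo)&(s[:,2]<hi)]; print(k,((np.nanmax(s,0)+np.nanmin(s,0))/2).round(4),np.median(s,0).round(4),len(s))
```

```text
[ 0.42148549 -0.07815443  0.24154637] 0.08680207950794847
lid [ 0.5395 -0.4378  0.1055] [ 0.5382 -0.4398  0.1069] 1854
handle [ 0.4199 -0.2026  0.0552] [ 0.4189 -0.2067  0.0625] 301
glid [ 0.6483 -0.2754  0.0921] [ 0.6471 -0.2771  0.092 ] 1255
```

View pics/s5.png

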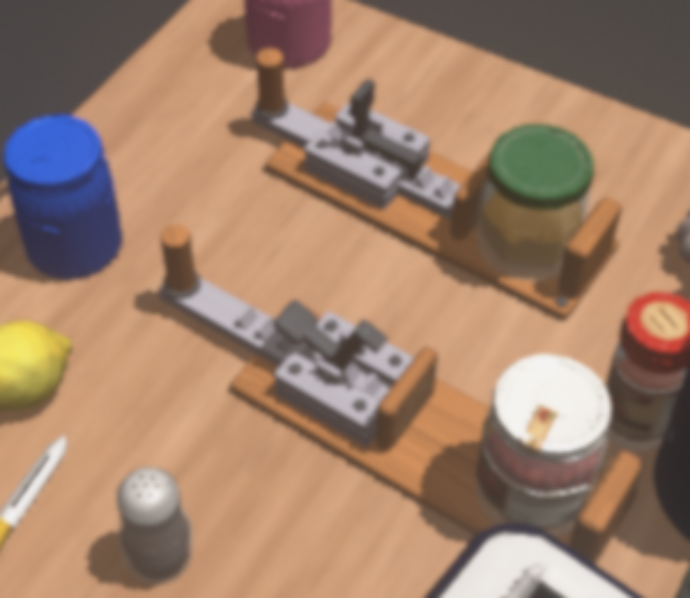

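The pawl is up, the bar is back by about 47 mm (handle median shifted 21 and 42 mm), and the jar lid has not moved. The honey clamp is untouched.

```bash
python3 -c "
from rig import bot
print(bot.finish_job())"
```

```text
the job is handed in; nothing more can be done
None
```

The jam jar's clamp is open and the job is handed in: its pawl stays tipped back, its bar is drawn back about 47 mm, the jam jar is still in place, and the honey clamp was not touched.

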